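# Roll the clay flute onto its display line

### The job

Roll the loose clay flute across the wooden display board, pushing on it with the fingertips, until it lies at rest along the blue painted line, right on top of it and about midway along it. It must turn over as it rolls rather than just slide there, it must never be lifted off the board, and the four other pieces around it stay where they stand.

Things in the scene. Friction and masses are not known exactly. Their poses are not given: they have to be found in the camera images.
- flute: loose clay flute: plain round terracotta-red tube, 170 mm long, 36 mm in diameter, about 0.2 kg, lying on the board, a cream band near each end, a row of dark finger holes (flush) facing up at the start. Origin on its axis at mid length, 18 mm above the board; x runs along the tube, y and z turn with it as it rolls. Under a fingertip moving sideways on its top it rolls half as far as the tip moves
- board: fixed light-wood display board: flat, 240 mm (its x) by 460 mm (its y), 12 mm thick, origin under its centre on the table. The flute starts on it 100 to 150 mm to one side or the other of the line, within 4 degrees of parallel to it. There is a little rolling resistance: let go after a slow push, the flute rolls on by some 10 mm or less and stops
- line (a point): middle of the blue painted line on the board's top face: the line runs along the point's x axis over the whole 240 mm of the board, is 10 mm wide and flush; y points across the line along the board, z up
- ocarina: bystander standing on the board on the other side of the line from the flute, 100 to 150 mm from the line: round terracotta whistle 62 mm in diameter, 48 mm high, origin under its centre
- bird: bystander on the table beside one short end of the board: green bird whistle with a neck, 68 mm in diameter, 101 mm high, origin under its centre
- cup: bystander on the table beside the other short end of the board: brown cup with a turquoise belt and blue inside, 82 mm in diameter at the rim, 85 mm high, origin under its centre
- turtle: bystander on the table beyond the board's long edge that is farther from the robot: green turtle dome 72 mm in diameter, 36 mm high, origin under its centre
Mind the look-alikes: they are no part of the job. Of the things like the flute, leave any that is pink; of the rest the larger one is meant.

How it is judged:
By the outcome, as a careful person would: the job done as asked, in the order asked, and still so for the second after the job is handed in, with the robot touching nothing.
It also fails if it takes over 58 s, if anything falls off the work surface, if the arm or the gripper's body presses on something with over 40 N, if the wrist force passes 120 N, or if a joint passes its speed limit or range.

### The arm

A 7-joint arm with a two-finger parallel gripper is mounted at the origin on the work surface. World frame = base frame: x ahead of the robot, y to its left, z up, the work surface at z = 0. Lengths are in m, angles in degrees, forces in N, time in s.
With the tool pointing down it reaches from about 0.425 to 0.95 m from the base axis. Payload 16.7 kg.
Tool frame: the origin (TCP) lies where the fingers leave the gripper's body, on its centre line; the fingertips stand 97 mm ahead of it and the grasp point (between the pads) lies 78 mm ahead of it; z points along the fingers, y is the direction in which the jaws open and shut (so a half turn about z gives the same grasp; the last joint's range is limited). The gripper opens to 94 mm and grips with 3 to 60 N. Pads are 16 mm wide; open, the fingers measure 119 mm over their backs; the gripper's body (75 mm by 177 mm) begins 78 mm behind the grasp point.
Start: joints at [-80.529, 24.414, 4.234, 92.017, -1.954, 63.644, -3.845], TCP at [0.209, 0.642, 0.303] pointing down, gripper open.
Joint ranges: [-163.25, 163.25], [-28.42, 122.38], [-70.27, 78.77], [12.13, 141.07], [-58.53, 238.53], [9.26, 117.41], [-156.51, 156.51]. Speed limits (degrees/s): [108.29, 108.29, 136.94, 136.94, 172.46, 172.46, 172.46].

### API

Orientations are given as [roll, pitch, yaw] about the fixed x, y, z axes, in that order (R = Rz(yaw) Ry(pitch) Rx(roll)).
In Python, from cell import arm gives the robot as it stands.
- The arm moves only by the tool move_arm, never from a script. Its argument "deltas" is a list of rows, each a list of 7 numbers: the turn, a rotation vector about the tool's x, y, z in degrees, then the shift along the tool's x, y, z in m, then the opening, from 0 (shut) to 1 (fully open). A call has 1 to 5 rows; each row shifts and turns the pose as measured when the row begins, along the tool's axes as they then stand; what a row does not reach is not made up. A row lasts 1/8 s, in which the tool goes at most 62.5 mm and 10.7 degrees, less where a joint would pass 70% of its speed; a pose out of reach is approached as far as the arm can. A call with a gripper value outside its range is refused whole. The fingers move at their own pace and stop on an object; the grip force is fixed at half the most. Time passes only in rows, so rows that do not move let the fingers close. It gives the time, the measured TCP pose, the force and the opening at its end, in the units of the state.
- arm.sense(): the state, without advancing time (a new reading comes with each control period).
- arm.capture(name): name is "scene" or "top"; returns a dict with "frame" (400x640x3 uint8, red, green, blue), "range_z" (400x640 float32, m along the optical axis (not along the pixel's ray), 0 where there is no reading), "fov_y" (degrees; the focal length in pixels is half the picture's height over the tangent of half this angle, whatever the lens; pixels are square), "cx", "cy" (the principal point, pixels), "rvec" (rotation vector, rad) and "tvec" (3), from world to camera coordinates, as OpenCV has them. Camera axes: x right, y down, z forward; pixel columns grow to the right and rows downward; lengths in m; the calibration is good to about 2 mm. A picture is of the moment at which its call begins.
- arm.sign_off(): hands the job in, once; it reports no verdict.
The state is a dict: "t": time; "joint_pos": joint angles; "joint_vel": joint speeds; "joint_torque": joint torques, N m; "tcp_pos": TCP position; "orientation": TCP orientation; "contact_force": force on the tool from outside, world axes, zero at the start; "ft_torque": the same for the moment, N m; "gripper_width": finger opening in m.
Only numpy, scipy, OpenCV 4.12 (cv2) and the standard library are available. Lean on these libraries where they do the work, as an engineer would, in place of code of your own. Each camera call takes 0.05 s, during which the arm holds its last target. There are 200 camera calls.

## Working session

There is one attempt and no reset: what is moved stays moved. The work goes in short steps, Python scripts to look and compute and a tool call to move; the robot and the scene stay as the last step left them, time stands still between calls to the robot, and variables do not carry over. Pictures are saved under pics/ and viewed, about 8 in all and at most 12, crops included, and the job is handed in when it is done.

Besides the shell and the picture viewer there is one more tool, called after "Request:" in YAML: its name, and indented under it one key for each argument. move_arm: Moves the arm, as the interface text tells. Its arguments: {"type":"object","properties":{"deltas":{"type":"array","items":{"type":"array","items":{"type":"number"}}}},"required":["deltas"]}

```bash
ls; mkdir -p pics; cat > h.py <<'E'
import numpy as np, cv2
from cell import arm
def cap(n,save=None):
    c=arm.capture(n)
    if save: cv2.imwrite('pics/'+save,c['frame'][:,:,::-1])
    f=200/np.tan(np.radians(c['fov_y'])/2)
    c['f']=f; c['R']=cv2.Rodrigues(np.array(c['rvec'],float))[0]; c['t']=np.array(c['tvec'],float).ravel()
    return c
def ray(c,uv,z):
    uv=np.atleast_2d(np.array(uv,float))
    d=np.c_[(uv[:,0]-c['cx'])/c['f'],(uv[:,1]-c['cy'])/c['f'],np.ones(len(uv))]@c['R']
    o=-c['R'].T@c['t']
    return o+d*((z-o[2])/d[:,2])[:,None]
def cloud(c):
    v,u=np.mgrid[0:400,0:640]; Z=c['range_z']
    P=np.stack([(u-c['cx'])/c['f']*Z,(v-c['cy'])/c['f']*Z,Z],-1)
    return (P-c['t'])@c['R']
E
python3 - <<'E'
from h import *
for n in('scene','top'):
    c=cap(n,n+'1.png'); print(n,c['fov_y'],c['cx'],c['cy'],-c['R'].T@c['t'])
s=arm.sense();print(s['t'],s['tcp_pos'],s['orientation'],s['contact_force'],s['gripper_width'])
E
```

```text
pics
scene 57.1228103129467 317.91983970689523 198.58485931373653 [1.02831804 0.61736182 0.56117711]
top 44.814478870114655 320.2668690386461 192.7530120312168 [0.28992664 0.08067505 1.39079101]
0.1 [0.20893538 0.64155372 0.30205067] [-1.79934211e+02  6.22198463e-03  1.61960114e+02] [-0.26823547  0.90646129  0.81986183] 0.0940400319540549
```

View pics/top1.png

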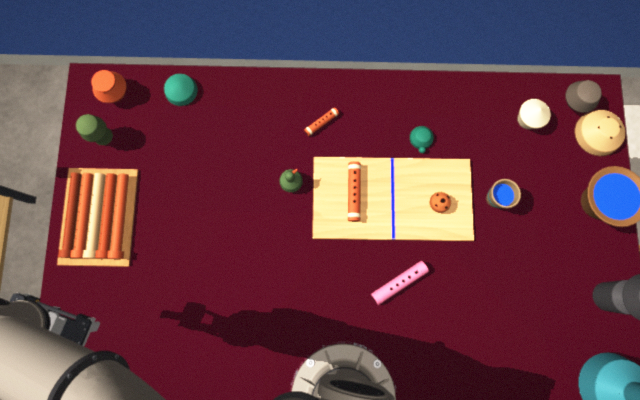

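View pics/scene1.png

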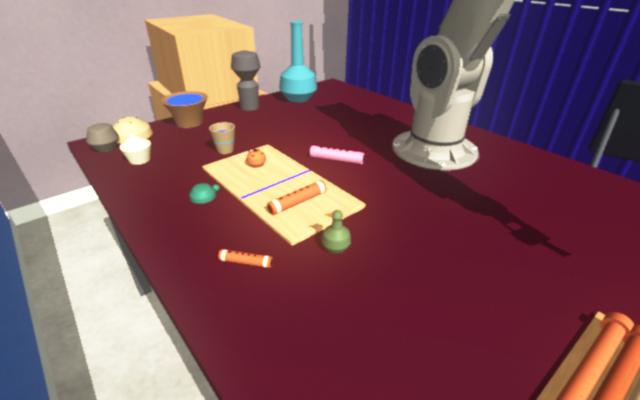

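Candidates in the top picture are the flute on the board (354,191), a smaller red flute on the table (322,121), a pink one (400,283), and tubes in the tray (98,217). I choose the one on the board, which has cream bands and is larger than the loose red one. Next I'll measure it and check a close crop.

```bash
cat >> h.py <<'E'
def measure(save=None,verbose=True):
    c=cap('top'); P=cloud(c); hsv=cv2.cvtColor(c['frame'],cv2.COLOR_RGB2HSV); out={}
    H,S,V=[hsv[:,:,i].astype(int) for i in range(3)]
    roi=np.zeros((400,640),bool); roi[150:248,305:480]=1
    blue=roi&(H>105)&(H<135)&(S>120)&(V>80)
    blue[:,480:]=0
    ys,xs=np.nonzero(blue); B=ray(c,np.c_[xs,ys],.012)
    vx,vy,x0,y0=cv2.fitLine(B[:,:2].astype(np.float32),cv2.DIST_HUBER,0,.001,.001).ravel()
    if vx<0: vx,vy=-vx,-vy
    pr=(B[:,:2]-[x0,y0])@[vx,vy]; m=(pr.min()+pr.max())/2
    L=np.array([x0+m*vx,y0+m*vy]); la=np.degrees(np.arctan2(vy,vx))
    # flute by height from depth, in board region
    Z=P[:,:,2]; hi=roi&(Z>.026)&(Z<.06)
    n,lab,st,cen=cv2.connectedComponentsWithStats(hi.astype(np.uint8))
    for i in range(1,n):
        if st[i,4]<60: continue
        Q=P[lab==i]; (cx,cy),(w,h),a=cv2.minAreaRect(Q[:,:2].astype(np.float32))
        if max(w,h)>.1:
            vxx=cv2.fitLine(Q[:,:2].astype(np.float32),cv2.DIST_L2,0,.001,.001).ravel(); d=vxx[:2]*np.sign(vxx[0])
            print('flute c',np.round((cx,cy),4),'dims',np.round((w,h),3),'yaw',np.degrees(np.arctan2(d[1],d[0])).round(2),'ztop',np.percentile(Q[:,2],95).round(4))
            e=np.array([cx,cy])-L; u=np.array([vx,vy]); print('rel along,across(+left)',np.round((e@u,u[0]*e[1]-u[1]*e[0]),4))
        else: print('other',np.round((cx,cy),4),np.round((w,h),3),Q[:,2].max().round(3))
    print('line',L.round(4),'yaw',la.round(2),'len',(pr.max()-pr.min()).round(3))
    if save:
        k=c['frame'][140:260,270:540,::-1]; cv2.imwrite('pics/'+save,cv2.resize(k,None,fx=2.9,fy=2.9,interpolation=cv2.INTER_CUBIC))
    return c,P
E
python3 - <<'E'
from h import *
c,P=measure('crop1.png')
print('table z',np.median(P[300:320,200:300,2]),'board',np.median(P[210:230,325:340,2]))
f=c['frame'];hsv=cv2.cvtColor(f,cv2.COLOR_RGB2HSV).astype(int)
# colour-based flute: red or cream tube pixels cast to z=.03 (axis height)
for nm,uv in dict(bird=(291,181),cup=(505,194),turtle=(421,137),oca=(440,202)).items(): print(nm,P[uv[1],uv[0]].round(3))
m=np.zeros((400,640),bool);m[155:228,340:370]=1
red=m&((hsv[:,:,0]<12)&(hsv[:,:,1]>150))
y,x=np.nonzero(red);Q=ray(c,np.c_[x,y],.035)[:,:2].astype(np.float32);print(cv2.minAreaRect(Q))
E
```

```text
flute c [ 0.5637 -0.0227] dims [0.171 0.035] yaw -0.01 ztop 0.051
rel along,across(+left) [0.0128 0.1129]
other [ 0.5346 -0.2662] [0.055 0.057] 0.06
line [ 0.5515 -0.1357] yaw 0.33 len 0.233
table z -0.0004166493495893563 board 0.011617680990004271
bird [0.581 0.156 0.067]
cup [ 0.557 -0.446  0.057]
turtle [ 0.728 -0.219  0.029]
oca [ 0.53  -0.261  0.06 ]
((0.5720211267471313, -0.024388862773776054), (0.1870858073234558, 0.037628449499607086), 0.39141249656677246)
```

View pics/crop1.png

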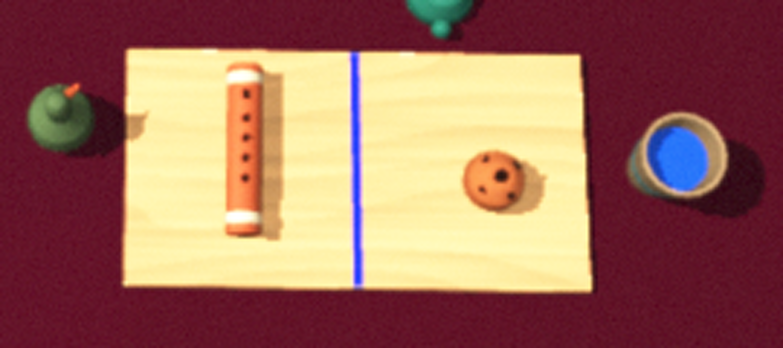

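The crop shows the flute at (244,150) with cream bands at both ends and holes facing up. It lies left of the blue line (356,170), and the ocarina is at (493,180). The flute sits about 13 mm too far in +x, so I'll first push its far end back a little with shut fingers, then roll it with strokes across its top.

```bash
cat >> h.py <<'E'
from scipy.spatial.transform import Rotation as Ro
def plan(pos,yaw,n,opening):
    s=arm.sense(); R=Ro.from_euler('xyz',s['orientation'],degrees=True); T=Ro.from_euler('xyz',[180,0,yaw],degrees=True)
    p0=np.array(s['tcp_pos']); rv=(R.inv()*T).as_rotvec(degrees=True)/n; st=(np.array(pos)-p0)/n
    print('t',s['t'],'from',p0.round(4),s['orientation'])
    for i in range(n):
        Ri=R*Ro.from_rotvec(rv*i,degrees=True); print([*rv.round(2),*Ri.inv().apply(st).round(4),opening])
E
python3 -c "
from h import *
plan([.674,-.023,.2],90,15,0)"
```

```text
t 0.15 from [0.209  0.6416 0.3022] [-1.79946886e+02  3.88793989e-03  1.61960809e+02]
[np.float64(-0.0), np.float64(0.0), np.float64(4.8), np.float64(-0.0432), np.float64(-0.0325), np.float64(0.0068), 0]
[np.float64(-0.0), np.float64(0.0), np.float64(4.8), np.float64(-0.0458), np.float64(-0.0288), np.float64(0.0068), 0]
[np.float64(-0.0), np.float64(0.0), np.float64(4.8), np.float64(-0.048), np.float64(-0.0249), np.float64(0.0068), 0]
[np.float64(-0.0), np.float64(0.0), np.float64(4.8), np.float64(-0.0499), np.float64(-0.0208), np.float64(0.0068), 0]
[np.float64(-0.0), np.float64(0.0), np.float64(4.8), np.float64(-0.0515), np.float64(-0.0165), np.float64(0.0068), 0]
[np.float64(-0.0), np.float64(0.0), np.float64(4.8), np.float64(-0.0527), np.float64(-0.0122), np.float64(0.0068), 0]
[np.float64(-0.0), np.float64(0.0), np.float64(4.8), np.float64(-0.0535), np.float64(-0.0077), np.float64(0.0068), 0]
[np.float64(-0.0), np.float64(0.0), np.float64(4.8), np.float64(-0.054), np.float64(-0.0032), np.float64(0.0068), 0]
[np.float64(-0.0), np.float64(0.0), np.float64(4.8), np.float64(-0.0541), np.float64(0.0013), np.float64(0.0068), 0]
[np.float64(-0.0), np.float64(0.0), np.float64(4.8), np.float64(-0.0538), np.float64(0.0058), np.float64(0.0068), 0]
[np.float64(-0.0), np.float64(0.0), np.float64(4.8), np.float64(-0.0531), np.float64(0.0103), np.float64(0.0068), 0]
[np.float64(-0.0), np.float64(0.0), np.float64(4.8), np.float64(-0.052), np.float64(0.0147), np.float64(0.0068), 0]
[np.float64(-0.0), np.float64(0.0), np.float64(4.8), np.float64(-0.0506), np.float64(0.019), np.float64(0.0068), 0]
[np.float64(-0.0), np.float64(0.0), np.float64(4.8), np.float64(-0.0489), np.float64(0.0232), np.float64(0.0068), 0]
[np.float64(-0.0), np.float64(0.0), np.float64(4.8), np.float64(-0.0467), np.float64(0.0272), np.float64(0.0068), 0]
```

Request:
move_arm:
  deltas:
    - [0,0,4.8,-0.043,-0.0325,0.006,0]
    - [0,0,4.8,-0.046,-0.029,0.006,0]
    - [0,0,4.8,-0.048,-0.025,0.006,0]
    - [0,0,4.8,-0.05,-0.021,0.006,0]
    - [0,0,4.8,-0.0515,-0.0165,0.006,0]

```text
t: 0.78
tcp_pos: [0.364, 0.4155, 0.27]
orientation: [-179.9, -0.0, 137.6]
contact_force: [0.3, 1.1, 0.7]
gripper_width: 0.0477
```

Request:
move_arm:
  deltas:
    - [0,0,4.8,-0.0527,-0.012,0.006,0]
    - [0,0,4.8,-0.0535,-0.008,0.006,0]
    - [0,0,4.8,-0.054,-0.003,0.006,0]
    - [0,0,4.8,-0.054,0.001,0.006,0]
    - [0,0,4.8,-0.054,0.006,0.006,0]

```text
t: 1.4
tcp_pos: [0.52, 0.184, 0.2393]
orientation: [-179.9, -0.0, 112.9]
contact_force: [0.4, 0.8, -0.1]
gripper_width: 0.0008
```

Request:
move_arm:
  deltas:
    - [0,0,4.8,-0.053,0.01,0.006,0]
    - [0,0,4.8,-0.052,0.0147,0.006,0]
    - [0,0,4.8,-0.05,0.019,0.006,0]
    - [0,0,4.8,-0.049,0.023,0.006,0]
    - [0,0,4.8,-0.0467,0.027,0.006,0]

```text
t: 2.02
tcp_pos: [0.6724, -0.0481, 0.2078]
orientation: [-179.9, -0.0, 88.2]
contact_force: [0.8, 0.5, 0.0]
gripper_width: 0.0007
```

```bash
python3 -c "
from h import *
plan([.674,-.023,.2],90,4,0)
print(np.round(arm.sense()['joint_pos'],1),arm.sense()['gripper_width'])"
```

```text
t 2.025 from [ 0.6724 -0.0481  0.2078] [-1.79935990e+02 -4.80073973e-02  8.81633029e+01]
[np.float64(-0.02), np.float64(-0.01), np.float64(-0.46), np.float64(0.0063), np.float64(0.0002), np.float64(0.0019), 0]
[np.float64(-0.02), np.float64(-0.01), np.float64(-0.46), np.float64(0.0063), np.float64(0.0002), np.float64(0.0019), 0]
[np.float64(-0.02), np.float64(-0.01), np.float64(-0.46), np.float64(0.0063), np.float64(0.0003), np.float64(0.0019), 0]
[np.float64(-0.02), np.float64(-0.01), np.float64(-0.46), np.float64(0.0063), np.float64(0.0003), np.float64(0.0019), 0]
[-23.3  32.7  31.   98.1 -19.9  54.8  13.5] 0.0006610440904396788
```

Request:
move_arm:
  deltas:
    - [0,0,-0.9,0.0125,0.001,0.0,0]
    - [0,0,-0.9,0.0125,0.001,0.02,0]
    - [0,0,0,0,0,0.03,0]
    - [0,0,0,0,0,0.03,0]
    - [0,0,0,0,0,0.008,0]

```text
t: 2.65
tcp_pos: [0.6744, -0.0224, 0.1135]
orientation: [-179.8, -0.0, 90.0]
contact_force: [1.2, 0.3, 0.0]
gripper_width: 0.0004
```

Request:
move_arm:
  deltas:
    - [0,0,0,0,-0.006,0,0]
    - [0,0,0,0,-0.004,0,0]
    - [0,0,0,0,-0.003,0,0]

```text
t: 3.02
tcp_pos: [0.6607, -0.0211, 0.1147]
orientation: [-179.8, -0.0, 90.1]
contact_force: [-0.2, -0.8, 0.6]
gripper_width: 0.0005
```

```bash
python3 -c "
from h import *
measure('p2.png')"
```

```text
other [ 0.5342 -0.266 ] [0.055 0.056] 0.06
line [ 0.5515 -0.1357] yaw 0.31 len 0.233
```

View pics/p2.png

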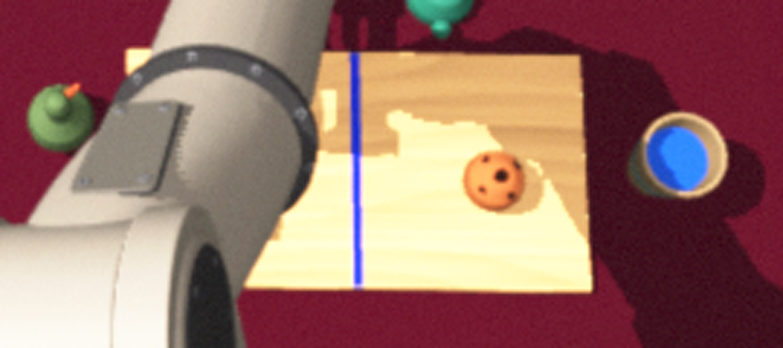

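The arm hides the flute from the top camera, so I'll measure with the scene camera.

```bash
cat >> h.py <<'E'
def mscene(save=None):
    c=cap('scene'); P=cloud(c); X,Y,Z=P[...,0],P[...,1],P[...,2]
    hsv=cv2.cvtColor(c['frame'],cv2.COLOR_RGB2HSV).astype(int)
    col=((hsv[...,0]<13)|(hsv[...,0]>172))&(hsv[...,1]>120)&(hsv[...,2]>60)
    m=(Z>.022)&(Z<.056)&(X>.44)&(X<.67)&(Y>-.2)&(Y<.07)
    r=col&m; n,lab,st,_=cv2.connectedComponentsWithStats(r.astype(np.uint8))
    # body points within 25 mm of red cluster's line; red+cream
    Q=P[r]
    top=Q[Q[:,2]>.036]
    vx,vy,x0,y0=cv2.fitLine(top[:,:2].astype(np.float32),cv2.DIST_HUBER,0,.001,.001).ravel()
    d=np.array([vx,vy])*np.sign(vx); nn=np.array([-d[1],d[0]])
    # circle fit in cross-section (across,z)
    a=(Q[:,:2]-[x0,y0])@nn; ok=abs(a)<.03
    A=np.c_[a[ok],Q[ok,2],np.ones(ok.sum())]; b=(A[:,:2]**2).sum(1)
    zc=.030; # fixed height & radius: solve centre by median
    cs=[np.median(abs(np.hypot(a[ok]-o,Q[ok,2]-zc)-.018)) for o in np.arange(-.02,.02,.0005)]
    off=np.arange(-.02,.02,.0005)[int(np.argmin(cs))]
    s=(P[m]-[x0,y0,0])[:,:2]@d; aa=(P[m]-[x0,y0,0])[:,:2]@nn
    s=s[(abs(aa-off)<.02)&(P[m][:,2]<.05)&(P[m][:,2]>.026)]
    lo,hi=np.percentile(s,[.5,99.5]); C=np.array([x0,y0])+d*(lo+hi)/2+nn*off
    sr=(Q[:,:2]-[x0,y0])@d
    print('t',arm.sense()['t'],'scene flute c',C.round(4),'yaw',np.degrees(np.arctan2(d[1],d[0])).round(2),'len',(hi-lo).round(3),'red ends',((np.array([x0,y0])+d*sr.min())[0]).round(4),((np.array([x0,y0])+d*sr.max())[0]).round(4),'res',min(cs).round(4),len(Q))
    if save:
        k=c['frame'][120:280,180:400,::-1]; cv2.imwrite('pics/'+save,cv2.resize(k,None,fx=3.5,fy=3.5,interpolation=cv2.INTER_CUBIC))
    return c,P
E
python3 -c "
from h import *
mscene('s2.png')"
```

```text
t 3.125 scene flute c [ 0.5737 -0.0263] yaw 1.06 len 0.189 red ends 0.4969 0.6469 res 0.0009 198
```

View pics/s2.png

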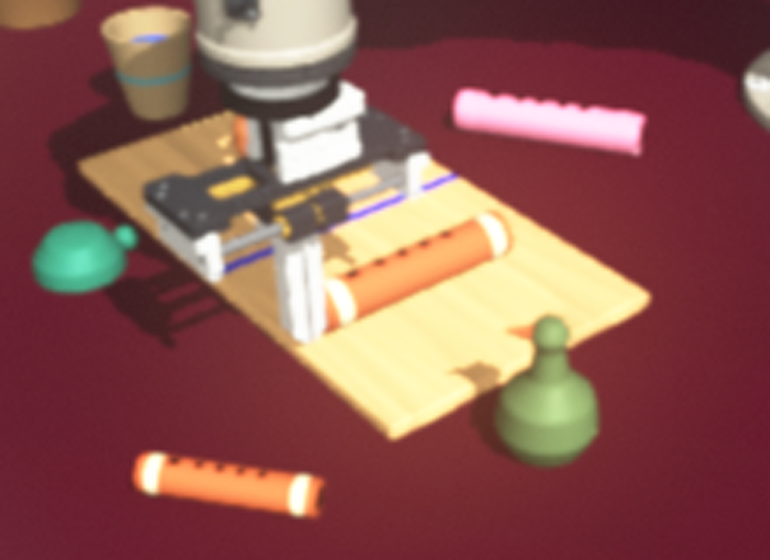

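The picture shows the shut fingers at the flute's far end (335,300), almost touching it. The holes are still up. I'll push 13 mm.

Request:
move_arm:
  deltas:
    - [0,0,0,0,-0.003,0,0]
    - [0,0,0,0,-0.003,0,0]
    - [0,0,0,0,-0.003,0,0]
    - [0,0,0,0,-0.003,0,0]
    - [0,0,0,0,-0.001,0,0]

```text
t: 3.75
tcp_pos: [0.6476, -0.0214, 0.1155]
orientation: [-180.0, -0.0, 90.1]
contact_force: [1.6, 0.2, -0.8]
gripper_width: 0.0005
```

```bash
python3 -c "
from h import *
mscene()"
```

```text
t 3.8 scene flute c [ 0.5627 -0.0268] yaw 0.46 len 0.194 red ends 0.4658 0.6326 res 0.0008 197
```

Request:
move_arm:
  deltas:
    - [0,0,0,0,0.01,0,0]
    - [0,0,0,0,0,-0.045,0.5]
    - [0,0,0,0.001,-0.035,-0.025,1]
    - [0,0,0,0.001,-0.05,0,1]
    - [0,0,0,0.001,-0.018,0,1]

```text
t: 4.42
tcp_pos: [0.5557, -0.0187, 0.1873]
orientation: [-179.9, 0.0, 90.1]
contact_force: [0.2, 0.2, 0.2]
gripper_width: 0.037
```

Request:
move_arm:
  deltas:
    - [0,0,0,0,0,0,1]
    - [0,0,0,0,0,0,1]

```text
t: 4.68
tcp_pos: [0.5566, -0.0184, 0.188]
orientation: [180.0, -0.0, 90.1]
contact_force: [-0.1, -0.1, -0.7]
gripper_width: 0.0571
```

```bash
python3 -c "
from h import *
mscene();measure()"
```

```text
t 4.725 scene flute c [ 0.5506 -0.0267] yaw 0.97 len 0.17 red ends 0.4644 0.6357 res 0.001 260
other [ 0.5348 -0.2655] [0.056 0.057] 0.06
line [ 0.5169 -0.1357] yaw 0.44 len 0.163
```

Request:
move_arm:
  deltas:
    - [0,0,0,0,-0.005,0.015,1]
    - [0,0,0,0,0,0.018,1]
    - [0,0,0,0,0,0.006,1]
    - [0,0,0,0,0,0.002,1]
    - [0,0,0,0,0,0.002,1]

```text
t: 5.4
tcp_pos: [0.5522, -0.0192, 0.144]
orientation: [-179.9, -0.1, 90.0]
contact_force: [-27.0, 3.5, 78.4]
gripper_width: 0.0936
```

Request:
move_arm:
  deltas:
    - [0,0,0,0,0,-0.001,1]

```text
t: 5.52
tcp_pos: [0.553, -0.0194, 0.1457]
orientation: [-180.0, -0.1, 90.0]
contact_force: [-0.3, -0.2, -0.5]
gripper_width: 0.0938
```

Request:
move_arm:
  deltas:
    - [0,0,0,0,0,0.0008,1]
    - [0,0,0,-0.003,0,0.0005,1]
    - [0,0,0,-0.004,0,0.0005,1]

```text
t: 5.9
tcp_pos: [0.5533, -0.0266, 0.1449]
orientation: [-180.0, -0.2, 90.0]
contact_force: [-9.1, 0.6, 28.7]
gripper_width: 0.094
```

```bash
python3 -c "
from h import *
mscene()"
```

```text
t 5.95 scene flute c [ 0.5499 -0.0299] yaw -0.22 len 0.17 red ends 0.4648 0.6353 res 0.0009 240
```

Request:
move_arm:
  deltas:
    - [0,0,0,-0.005,0,0.0004,1]
    - [0,0,0,-0.005,0,0.0004,1]
    - [0,0,0,-0.005,0,0.0004,1]

```text
t: 6.32
tcp_pos: [0.5533, -0.0429, 0.1449]
orientation: [-179.9, -0.3, 90.0]
contact_force: [-7.0, -0.3, 23.0]
gripper_width: 0.0936
```

```bash
python3 -c "
from h import *
mscene()"
```

```text
t 6.375 scene flute c [ 0.5505 -0.0387] yaw 0.6 len 0.169 red ends 0.4658 0.6354 res 0.0008 235
```

Request:
move_arm:
  deltas:
    - [0,0,0,0,0,-0.006,1]
    - [0,0,0,0.012,0,0,1]

```text
t: 6.62
tcp_pos: [0.5532, -0.0324, 0.1506]
orientation: [-179.9, -0.3, 89.8]
contact_force: [0.8, 0.2, -0.4]
gripper_width: 0.0943
```

```bash
python3 -c "
from h import *
mscene()"
```

```text
t 6.675 scene flute c [ 0.5506 -0.0392] yaw 0.4 len 0.169 red ends 0.4665 0.6355 res 0.0009 248
```

Request:
move_arm:
  deltas:
    - [0.3,0,0,0,0,0.005,1]
    - [0,0,0,0,0,0.0006,1]
    - [0,0,0,-0.005,0,0.0004,1]
    - [0,0,0,-0.005,0,0.0004,1]
    - [0,0,0,-0.005,0,0.0004,1]

```text
t: 7.3
tcp_pos: [0.5537, -0.0426, 0.145]
orientation: [-179.6, -0.5, 90.1]
contact_force: [-9.7, 0.5, 24.9]
gripper_width: 0.0939
```

Request:
move_arm:
  deltas:
    - [0,0,0,-0.005,0,0.0004,1]
    - [0,0,0,-0.004,0,0.0004,1]
    - [0,0,0,0,0,-0.006,1]
    - [0,0,0,0.0125,0,0,1]

```text
t: 7.8
tcp_pos: [0.5536, -0.0397, 0.1507]
orientation: [-179.5, -0.6, 90.0]
contact_force: [-0.2, -0.2, -0.6]
gripper_width: 0.0938
```

```bash
python3 -c "
from h import *
mscene()"
```

```text
t 7.85 scene flute c [ 0.5503 -0.0502] yaw -0.24 len 0.17 red ends 0.4646 0.6359 res 0.0009 243
```

Request:
move_arm:
  deltas:
    - [-0.4,-0.6,0,-0.004,0,0.005,1]
    - [0,0,0,0,0,0.0006,1]
    - [0,0,0,-0.005,0,0.0004,1]
    - [0,0,0,-0.005,0,0.0004,1]
    - [0,0,0,-0.005,0,0.0004,1]

```text
t: 8.48
tcp_pos: [0.5538, -0.0549, 0.145]
orientation: [-179.9, -0.1, 90.4]
contact_force: [-8.0, 0.8, 23.8]
gripper_width: 0.0941
```

Request:
move_arm:
  deltas:
    - [0,0,0,-0.005,0,0.0004,1]
    - [0,0,0,-0.005,0,0.0004,1]
    - [0,0,0,0,0,-0.006,1]
    - [0,0,0,0.0115,0,0,1]

```text
t: 8.98
tcp_pos: [0.5533, -0.0545, 0.1505]
orientation: [-179.9, -0.0, 90.3]
contact_force: [0.2, 0.7, -0.7]
gripper_width: 0.0941
```

```bash
python3 -c "
from h import *
mscene()"
```

```text
t 9.025 scene flute c [ 0.5503 -0.0641] yaw 0.18 len 0.17 red ends 0.4641 0.6363 res 0.0009 241
```

Request:
move_arm:
  deltas:
    - [0,0,0.3,-0.004,0,0.005,1]
    - [0,0,0,0,0,0.0006,1]
    - [0,0,0,-0.005,0,0.0004,1]
    - [0,0,0,-0.005,0,0.0004,1]
    - [0,0,0,-0.005,0,0.0004,1]

```text
t: 9.65
tcp_pos: [0.5536, -0.0706, 0.145]
orientation: [-179.9, -0.2, 90.3]
contact_force: [-7.7, 1.1, 22.8]
gripper_width: 0.094
```

Request:
move_arm:
  deltas:
    - [0,0,0,-0.005,0,0.0004,1]
    - [0,0,0,-0.005,0,0.0004,1]
    - [0,0,0,0,0,-0.006,1]
    - [0,0,0,0.0115,0,0,1]

```text
t: 10.15
tcp_pos: [0.5533, -0.0707, 0.1506]
orientation: [-179.9, -0.2, 90.1]
contact_force: [0.8, -0.6, -0.2]
gripper_width: 0.0942
```

Request:
move_arm:
  deltas:
    - [0,0,0,-0.004,0,0.005,1]
    - [0,0,0,0,0,0.0006,1]
    - [0,0,0,-0.005,0,0.0004,1]
    - [0,0,0,-0.005,0,0.0004,1]
    - [0,0,0,-0.005,0,0.0004,1]

```text
t: 10.78
tcp_pos: [0.5536, -0.0889, 0.1449]
orientation: [-179.9, -0.3, 90.3]
contact_force: [-7.0, 0.6, 23.6]
gripper_width: 0.0936
```

Request:
move_arm:
  deltas:
    - [0,0,0,-0.005,0,0.0004,1]
    - [0,0,0,-0.005,0,0.0004,1]
    - [0,0,0,0,0,-0.006,1]
    - [0,0,0,0.0115,0,0,1]

```text
t: 11.28
tcp_pos: [0.5532, -0.0889, 0.1504]
orientation: [-179.9, -0.3, 90.2]
contact_force: [-0.1, -0.1, -1.1]
gripper_width: 0.0938
```

```bash
python3 -c "
from h import *
mscene('s3.png')"
```

```text
t 11.325 scene flute c [ 0.5506 -0.0937] yaw -0.01 len 0.17 red ends 0.4654 0.6359 res 0.0009 219
```

View pics/s3.png

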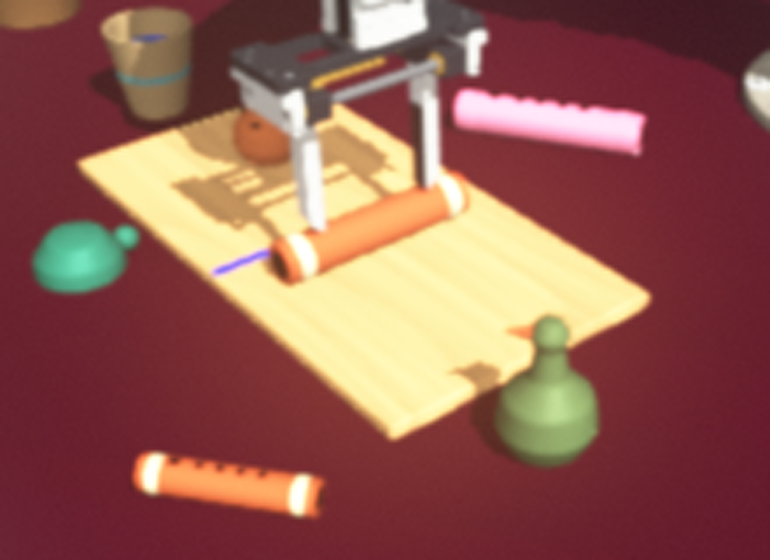

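The picture shows the flute at (370,228), still on the board, with the holes turned out of sight, so it has rolled. The line's visible end is at (240,262). The bystanders haven't moved.

```bash
python3 -c "
from h import *
c=cap('scene')
im=cv2.imread('pics/scene1.png')[:,:,::-1]
H=cv2.cvtColor(np.ascontiguousarray(im),cv2.COLOR_RGB2HSV).astype(int)
m=(H[...,0]>110)&(H[...,0]<140)&(H[...,1]>70)
v,u=np.nonzero(m);B=ray(c,np.c_[u,v],.012)
k=(B[:,0]>.44)&(B[:,0]<.66)&(abs(B[:,1]+.135)<.02);B=B[k]
print(k.sum(),B.min(0),B.max(0)); vx,vy,x0,y0=cv2.fitLine(B[:,:2].astype(np.float32),cv2.DIST_HUBER,0,.001,.001).ravel()
print('line y at .5515',y0+(.5515-x0)*vy/vx,'yaw',np.degrees(np.arctan(vy/vx)))
"
```

```text
106 [ 0.44165843 -0.14209597  0.012     ] [ 0.65871293 -0.13396285  0.012     ]
line y at .5515 -0.13854462 yaw 0.35496044
```

Request:
move_arm:
  deltas:
    - [0,-0.3,0,0,0,0.005,1]
    - [0,0,0,0,0,0.0006,1]
    - [0,0,0,-0.005,0,0.0004,1]
    - [0,0,0,-0.005,0,0.0004,1]
    - [0,0,0,-0.005,0,0.0004,1]

```text
t: 12.0
tcp_pos: [0.5535, -0.1015, 0.145]
orientation: [-179.9, -0.1, 90.5]
contact_force: [-7.0, 0.6, 20.5]
gripper_width: 0.094
```

Request:
move_arm:
  deltas:
    - [0,0,0,-0.005,0,0.0004,1]
    - [0,0,0,0,0,-0.006,1]
    - [0,0,0,0.0115,0,0,1]

```text
t: 12.38
tcp_pos: [0.5531, -0.0957, 0.1507]
orientation: [-179.9, -0.1, 90.4]
contact_force: [-0.5, 0.4, -0.0]
gripper_width: 0.0939
```

```bash
python3 -c "
from h import *
mscene();measure()"
```

```text
t 12.425 scene flute c [ 0.5504 -0.1047] yaw 0.34 len 0.17 red ends 0.4661 0.6362 res 0.0011 208Traceback (most recent call last):
  File "<string>", line 3, in <module>
    mscene();measure()
             ~~~~~~~^^
  File "h.py", line 25, in measure
    vx,vy,x0,y0=cv2.fitLine(B[:,:2].astype(np.float32),cv2.DIST_HUBER,0,.001,.001).ravel()
                ~~~~~~~~~~~^^^^^^^^^^^^^^^^^^^^^^^^^^^^^^^^^^^^^^^^^^^^^^^^^^^^^^^
cv2.error: OpenCV(4.12.0) /io/opencv/modules/imgproc/src/linefit.cpp:50: error: (-215:Assertion failed) count > 0 in function 'fitLine2D_wods'
```

Request:
move_arm:
  deltas:
    - [0,0,0.3,-0.004,0,0.005,1]
    - [0,0,0,0,0,0.0006,1]
    - [0,0,0,-0.005,0,0.0004,1]
    - [0,0,0,-0.005,0,0.0004,1]
    - [0,0,0,-0.005,0,0.0004,1]

```text
t: 13.1
tcp_pos: [0.5535, -0.1139, 0.145]
orientation: [-179.9, -0.2, 90.3]
contact_force: [-6.3, 1.1, 19.8]
gripper_width: 0.094
```

Request:
move_arm:
  deltas:
    - [0,0,0,-0.005,0,0.0004,1]
    - [0,0,0,-0.005,0,0.0004,1]
    - [0,0,0,0,0,-0.006,1]
    - [0,0,0,0.0115,0,0,1]

```text
t: 13.6
tcp_pos: [0.5531, -0.1147, 0.1507]
orientation: [-179.9, -0.2, 90.1]
contact_force: [0.0, 0.3, -0.9]
gripper_width: 0.0935
```

```bash
python3 -c "
from h import *
mscene()"
```

```text
t 13.65 scene flute c [ 0.5506 -0.1205] yaw 0.71 len 0.169 red ends 0.4633 0.6362 res 0.001 301
```

Request:
move_arm:
  deltas:
    - [0,0,0,0,0,0.005,1]
    - [0,0,0,0,0,0.0006,1]
    - [0,0,0,-0.005,0,0.0004,1]
    - [0,0,0,-0.005,0,0.0004,1]
    - [0,0,0,-0.005,0,0.0004,1]

```text
t: 14.28
tcp_pos: [0.5534, -0.1261, 0.145]
orientation: [-179.9, -0.4, 90.4]
contact_force: [-7.0, 0.4, 21.0]
gripper_width: 0.0939
```

Request:
move_arm:
  deltas:
    - [0,0,0,-0.004,0,0.0004,1]
    - [0,0,0,0,0,-0.006,1]
    - [0,0,0,0.0115,0,0,1]

```text
t: 14.65
tcp_pos: [0.5531, -0.119, 0.1507]
orientation: [-179.9, -0.4, 90.3]
contact_force: [0.6, 0.3, 0.4]
gripper_width: 0.094
```

```bash
python3 -c "
from h import *
mscene()"
```

```text
t 14.7 scene flute c [ 0.5505 -0.1306] yaw -0.61 len 0.169 red ends 0.4651 0.6354 res 0.001 285
```

Request:
move_arm:
  deltas:
    - [0,-0.4,0.3,-0.007,0,0.005,1]
    - [0,0,0,0,0,0.0006,1]
    - [0,0,0,-0.004,0,0.0004,1]
    - [0,0,0,-0.005,0,0.0004,1]
    - [0,0,0,-0.003,0,0.0003,1]

```text
t: 15.32
tcp_pos: [0.5534, -0.1368, 0.1451]
orientation: [-179.9, -0.0, 90.2]
contact_force: [-6.2, -0.2, 18.5]
gripper_width: 0.0939
```

```bash
python3 -c "
from h import *
mscene();mscene()"
```

```text
t 15.375 scene flute c [ 0.5511 -0.1386] yaw 0.44 len 0.168 red ends 0.4649 0.6358 res 0.0009 229
t 15.425 scene flute c [ 0.5504 -0.1382] yaw -0.14 len 0.169 red ends 0.4652 0.6365 res 0.0009 224
```

On target by the scene camera. I'll lift straight up slowly, then swing the arm clear to check with the top camera.

Request:
move_arm:
  deltas:
    - [0,0,0,0,0,-0.001,1]
    - [0,0,0,0,0,-0.02,1]
    - [0,0,0,0,0,-0.05,1]
    - [0,0,0,0.05,0,-0.03,1]
    - [0,0,0,0.06,0,0,1]

```text
t: 16.05
tcp_pos: [0.5533, -0.0304, 0.251]
orientation: [-179.9, 0.1, 89.7]
contact_force: [0.2, 0.5, -0.6]
gripper_width: 0.0937
```

Request:
move_arm:
  deltas:
    - [0,0,0,0.06,0,0,1]
    - [0,0,0,0.06,0,0,1]
    - [0,0,0,0.06,0,0,1]
    - [0,0,0,0.06,0,0,1]
    - [0,0,0,0.06,0,0,1]

```text
t: 16.68
tcp_pos: [0.555, 0.2785, 0.2573]
orientation: [179.8, 0.0, 89.5]
contact_force: [0.5, -0.5, -0.5]
gripper_width: 0.0944
```

```bash
sed -i 's/    vx,vy,x0,y0=cv2.fitLine(B/    B=B[abs(B[:,1]+.1357)<.015]\n&/;' h.py; python3 -c "
from h import *
mscene();mscene();measure('f.png')"
```

```text
t 16.725 scene flute c [ 0.5508 -0.1402] yaw -2.66 len 0.169 red ends 0.4664 0.636 res 0.0014 462
t 16.775 scene flute c [ 0.5502 -0.1399] yaw -2.79 len 0.169 red ends 0.4654 0.636 res 0.0014 468
flute c [ 0.5505 -0.1344] dims [0.037 0.17 ] yaw -0.05 ztop 0.05
rel along,across(+left) [0.0004 0.001 ]
other [ 0.5347 -0.2664] [0.056 0.056] 0.06
line [ 0.5501 -0.1354] yaw 0.58 len 0.236
```

View pics/f.png

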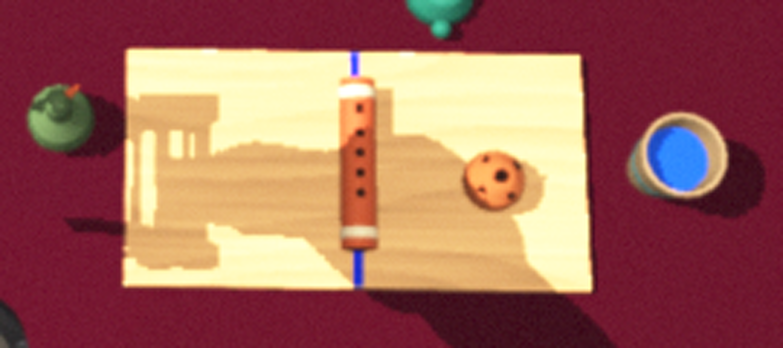

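```bash
python3 -c "
from h import *
measure(); print(arm.sign_off())"
```

```text
flute c [ 0.5514 -0.1348] dims [0.037 0.171] yaw -0.02 ztop 0.0502
rel along,across(+left) [-0.0001  0.0008]
other [ 0.5355 -0.2665] [0.057 0.055] 0.06
line [ 0.5515 -0.1356] yaw 0.48 len 0.233
the job is handed in; nothing more can be done
None
```

The flute lies at rest on the blue line, with the arm well clear, and I handed the job in at about 17 s.

**What I did:**
- I first nudged the flute about 13 mm along its own axis with the shut fingertips to centre it along the line. That part was a slide, not a roll.
- I then rolled it about 112 mm with eight or so fingertip strokes across its top. It moved roughly half as far as the tips each time. The holes turned out of sight and came back facing up, which is about one full turn.

**Last checks:**
- **Top camera:** the flute is about 1 mm off the line sideways, under 1 mm off the line's middle, and about 0.5° from parallel. A second reading agreed to within about 1 mm.
- **Other pieces:** the ocarina measured the same as at the start to within about 1 mm. I did not re-measure the bird, cup and turtle, but they look unmoved in the last picture.

**Failed or disagreeing:**
- The scene camera's last fit gave −2.7° of tilt and a position about 1.5 mm past the line. Its fit was worse than before, and the top picture contradicts the tilt, so I trusted the top view.
- The first touch pressed with 78 N at the wrist (limit 120 N). The strokes after that ran at about 18–29 N.

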